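# Turn the nested tote end for end so that it stacks

### The arm

A 7-joint arm with a two-finger parallel gripper is mounted at the origin on a cart in front of the work surface, level with it; the furniture and walls round the work are solid. World frame = base frame: x ahead of the robot, y to its left, z up, the work surface at z = 0. Lengths are in m, angles in rad, forces in N, time in s.
With the tool pointing down it reaches from about 0.4 to 0.85 m from the base axis. Payload 10.4 kg.
Tool frame: the origin (TCP) lies at the centre of the arm's flange, where the gripper is bolted on; the fingertips stand 173 mm ahead of it and the grasp point (between the pads) lies 155 mm ahead of it; z points along the fingers, y is the line along which they close (so a half turn about z gives the same grasp; the last joint's range is limited). The gripper opens to 85 mm and grips with 20 to 120 N. Pads are 22 mm wide; open, the fingers measure 114 mm over their backs; the gripper's body (76 mm by 85 mm) begins 54 mm behind the grasp point. The pads swing forward as they close: fully open they stand 13 mm farther back than shut.
Start: joints at [1.102, 0.332, -0.065, 1.46, 0.022, 1.35, -0.088], TCP at [0.27, -0.564, 0.405] pointing down, gripper open.
Joint ranges: [-2.6, 2.6], [-0.5, 2.12], [-1.47, 1.34], [0.16, 2.42], [-1.27, 4.41], [0.06, 2.06], [-2.6, 2.6]. Speed limits (rad/s): [2.22, 2.22, 2.79, 2.79, 3.14, 3.14, 3.14].

### API

Orientations are given as a unit quaternion [x, y, z, w].
In Python, from workcell import manip, viewer, finder gives the robot as it stands.
- The arm moves only by the tool arm_command, never from a script. Its argument "plan" is a list of rows, each an object with "dp": the shift along the tool's x, y, z in mm, a list of three; "spin": the turn about the tool's z in rad. A call has 1 to 5 rows; each row shifts and turns the commanded pose from where the row before left it, along the tool's axes as they then stand; what a row does not reach is not made up. A row lasts 1/10 s, in which the tool goes at most 50 mm and 8.59 degrees, less where a joint would pass 70% of its speed; a pose out of reach is approached as far as the arm can. A call is refused whole if a number of a shift passes 50 or a number of a turn 0.15, either way. A call with a gripper value outside its range is refused whole. "grip" is the closure, from -1 (fully open) to 1 (shut), set as the call begins (left out, the last holds). The fingers move at their own pace and stop on an object; "newtons" is the grip in N (left out, the last holds). Time passes only in rows, so rows that do not move let the fingers close. It gives the time, the measured TCP pose, the force, the opening and the grip force at its end, in the units of the state.
- manip.get_obs(): the state, without advancing time (a new reading comes with each control period).
- viewer.camera(name): name is "scene" or "top" or "wrist"; returns the picture (420x560x3 uint8, blue, green, red); there is no depth.
- viewer.camera_params(name): a dict with "vertical_fov" (degrees; the focal length in pixels is half the picture's height over the tangent of half this angle, whatever the lens; pixels are square), "cx", "cy" (the principal point, pixels), "R" (3x3) and "t" (3): a world point X has camera coordinates R X + t; the wrist camera has in their place "T_tool_cam" (4x4, takes a point from camera to tool coordinates, whose origin is the TCP and whose axes are the flange's). Camera axes: x right, y down, z forward; pixel columns grow to the right and rows downward; lengths in m; the calibration is good to about 2 mm. A picture is of the moment at which its call begins: read the wrist's pose just before it. camera_params takes no time and is no camera call.
- manip.hand_in(): hands the job in; it is judged then, once.
Trained networks look in the newest picture that a camera, given by its name, has taken for a name from the list of things; names that differ only in an ending like _2 or _b are one class to them, and where a whole thing is asked for, a point or a joint stands for the part that bears it (a point fixed in the world has none). Each returns a list of dicts, best first, with "score" (0 to 1); they miss things now and then, are a little off and sometimes report something else, mostly with a low value. They report only what shows in the picture. A call takes as long as a camera call.
- finder.find_in(camera, thing): "position" ([x, y, z] in m, in world coordinates, good to about 4 mm: the middle of the surface that is visible of it).
The state is a dict: "clock": time; "joint_pos": joint angles; "joint_velocities": joint speeds; "tau": joint torques, N m; "position": TCP position; "ee_rot": TCP orientation; "ft_force": force on the tool from outside, world axes, zero at the start; "torque": the same for the moment, N m; "grip_width": opening from 0.0 (shut) to 1.0 (fully open); "grasp_force": force on a finger pad.
Only numpy, scipy, OpenCV 4.12 (cv2) and the standard library are available. Lean on these libraries where they do the work, as an engineer would, in place of code of your own. Each camera call takes 0.05 s, during which the arm holds its last target. There are 200 camera calls.

### The job

In the timber dock the empty tote has dropped down into the loaded one because both face the same way. Lift the empty tote out, set it upright on the bare bench and let go, then take it by its other end and put it back turned end for end, so that it stands level, stacked on the rim of the loaded tote instead of nesting inside it. Leave the loaded tote where it stands in the dock and do not shift the piston, the tape roll or the wrench that lie round the bare patch.

Things in the scene. Friction and masses are not known exactly. Their poses are not given: they have to be found in the camera images.
- dock: Fixed timber dock, open at top and front, 200x150x146 mm. Origin: underside centre; x level from front to back board, z up. Base board top at z 10. Inner faces: back x=+91, sides y=+-62; sides reach x=-85, all tops at z 146. No room for a finger outside a tote's sides or rear end: in here a tote can be gripped only by its end at the open front.
- lower_tote_centre (a point): Centre (35 mm above underside) of the loaded lower tote: holds a gear and bolts, about 0.65 kg. Same shape and axes as the spare tote, x parallel to the dock's x. Stands loose on the dock's base board, held at the dock's centre by low cleats.
- spare_tote_centre (a point): Centre (35 mm above underside) of the empty spare tote, grey plastic, about 0.16 kg, 160x109x70 mm. x from wide to narrow handle, z up. Upper half (32-70 mm up) 150x108 outside, 142x100 inside; lower half 136x94 outside, bevelled foot. Inside ledge 35 mm below the rim. At the start it is nested in the lower tote, facing the same way.
- spare_tote: The same spare tote, origin at its underside centre. Each long side has 2 outer ribs (12 mm, ending 8 mm up) and 2 slots in the rim (18 mm), both at x=-45 and +20 mm. Same facing as the tote below: ribs drop through slots, it nests, underside 38 mm above the lower one's. Half a turn: ribs rest on the rim, it stacks 62 mm above, foot 8 mm inside the mouth with 3 mm play all round.
- spare_tote_wide_handle (a point): Grip point on the wide end of the spare tote: x=-75.5 mm on its centre line, 12 mm below the rim. Upright wall with handle block, 9 mm thick along x, 70 mm wide along y, 32 mm high, top flush with the rim. Free inside for 35 mm below the rim. At the start it faces the open front of the dock. Same axes as the tote.
- spare_tote_narrow_handle (a point): Grip point on the narrow end of the spare tote: x=+75.5 mm, otherwise as the wide one; block 9 mm thick along x, 34 mm wide along y, 32 mm high. At the start it is at the back of the dock. Same axes as the tote.
- bare_bench (a point): A point on the bench top, middle of a bare patch 130 mm in x by 240 mm in y (world axes) kept free of things: room to set a tote down.
- piston: Bystander to be left alone: plain forged piston, 66 mm across and 54 mm high, standing on the bench. Origin: centre of its underside.
- tape: Bystander to be left alone: roll of white tape, 83 mm across and 24 mm high, lying flat. Origin: centre of its underside.
- wrench: Bystander to be left alone: combination wrench, 232 mm long (along its y axis), 36 mm wide and 8 mm thick, lying flat. Origin: centre of its underside.

How it is judged:
By the outcome, as a careful person would: the job done as asked, in the order asked, and still so for the second after the job is handed in, with the robot touching nothing.
It also fails if it takes over 64 s, if anything falls off the work surface, if the arm or the gripper's body presses on something with over 40 N, if the wrist force passes 120 N, or if a joint passes its speed limit or range.

## Working session

There is one attempt and no reset: what is moved stays moved. The work goes in short steps, Python scripts to look and compute and a tool call to move; the robot and the scene stay as the last step left them, time stands still between calls to the robot, and variables do not carry over. Pictures are saved under pics/ and viewed, at most 10 in all, crops included, and the job is handed in when it is done.

Besides the shell and the picture viewer there is one more tool, called as name(argument=value, ...), one argument or row to a line, values as JSON. arm_command: Moves the arm, as the interface text tells. Its arguments: {"type":"object","properties":{"plan":{"type":"array","items":{"type":"object","properties":{"dp":{"type":"array","items":{"type":"number"}},"spin":{"type":"number"}}}},"grip":{"type":"number"},"newtons":{"type":"number"}},"required":["plan"]}

```bash
mkdir -p pics; ls
cat > h.py <<'E'
import numpy as np,cv2
from workcell import manip,viewer,finder
from scipy.spatial.transform import Rotation as Ro
def cam(n):
    o=manip.get_obs(); im=viewer.camera(n); p=viewer.camera_params(n)
    f=210/np.tan(np.radians(p['vertical_fov'])/2)
    if 'R' in p: R,t=np.array(p['R']),np.array(p['t'])
    else:
        T=np.array(p['T_tool_cam']);Rw=Ro.from_quat(o['ee_rot']).as_matrix()
        Rc=Rw@T[:3,:3];c=Rw@T[:3,3]+np.array(o['position']);R=Rc.T;t=-Rc.T@c
    return im,(f,p['cx'],p['cy'],R,t)
def ray(C,u,v,z):
    f,cx,cy,R,t=C;d=R.T@np.array([(u-cx)/f,(v-cy)/f,1]);c=-R.T@t
    return c+d*(z-c[2])/d[2]
def proj(C,X):
    f,cx,cy,R,t=C;q=R@np.array(X)+t;return q[:2]/q[2]*f+[cx,cy]
E
python3 - <<'E'
from h import *
ims=[]
for n in['scene','top','wrist']:
    im,C=cam(n);cv2.imwrite(f'pics/{n}0.png',im);ims.append(im)
    print(n,-C[3].T@C[4],C[3][2])
    for th in['dock','lower_tote_centre','spare_tote_centre','spare_tote','spare_tote_wide_handle','spare_tote_narrow_handle','bare_bench','piston','tape','wrench']:
        if n!='wrist': print(th,[(np.round(r['position'],3).tolist(),round(r['score'],2)) for r in finder.find_in(n,th)[:2]])
print(manip.get_obs())
E
```

```text
pics
scene [0.06576967 0.42726398 0.92463382] [ 0.39833918 -0.49050893 -0.77506573]
dock [([0.541, -0.336, 0.102], 0.87), ([0.396, 0.187, 0.023], 0.54)]
lower_tote_centre [([0.468, -0.341, 0.058], 0.78)]
spare_tote_centre [([0.545, -0.4, 0.086], 0.55)]
spare_tote [([0.548, -0.405, 0.088], 0.94)]
spare_tote_wide_handle [([0.552, -0.405, 0.086], 0.59)]
spare_tote_narrow_handle [([0.546, -0.404, 0.087], 0.63)]Traceback (most recent call last):
  File "<stdin>", line 7, in <module>
ValueError: it knows: dock, lower_tote_centre, piston, spare_tote, spare_tote_centre, spare_tote_narrow_handle, spare_tote_wide_handle, tape, wrench
```

Run:
```python
from h import *
for n in['scene','top']:
    im,C=cam(n);cv2.imwrite(f'pics/{n}0.png',im)
    print(n,-C[3].T@C[4],C[3][2],C[0])
    for th in ['dock','lower_tote_centre','spare_tote','piston','tape','wrench'] if n=='top' else ['piston','tape','wrench']:
        print(th,[(np.round(r['position'],3).tolist(),round(r['score'],2)) for r in finder.find_in(n,th)[:2]])
print(manip.get_obs())
```

```text
scene [0.06576967 0.42726398 0.92463382] [ 0.39833918 -0.49050893 -0.77506573] 513.107164464072
piston [([0.478, 0.189, 0.05], 0.88), ([0.54, -0.335, 0.103], 0.23)]
tape [([0.393, 0.191, 0.025], 0.87)]
wrench [([0.365, -0.047, 0.0], 0.66), ([0.54, -0.338, 0.104], 0.49)]
top [ 0.23776599 -0.13714626  1.42726301] [ 0.18241679  0.02308427 -0.98295027] 502.61056581566595
dock [([0.542, -0.388, 0.118], 0.77)]
lower_tote_centre [([0.47, -0.334, 0.063], 0.72)]
spare_tote [([0.548, -0.376, 0.053], 0.92)]
piston [([0.484, 0.181, 0.054], 0.92)]
tape [([0.398, 0.184, 0.027], 0.93), ([0.551, -0.381, 0.051], 0.72)]
wrench [([0.368, -0.064, 0.006], 0.96), ([0.55, -0.378, 0.051], 0.65)]
{'clock': 0.9, 'joint_pos': array([ 1.10240614,  0.33218428, -0.06469531,  1.46007978,  0.02161305,
        1.34993808, -0.08847563]), 'joint_velocities': array([ 0.00262642, -0.0002063 , -0.00138812,  0.00048141, -0.0009917 ,
        0.00028778, -0.00062358]), 'tau': array([ 3.30614839e-04, -6.25229931e+01,  4.88277117e-02, -3.91831791e+01,
        1.64351624e-02,  1.80093004e-03, -1.10822319e-05]), 'position': array([ 0.26949203, -0.56391745,  0.404757  ]), 'ee_rot': array([9.75258734e-01, 2.21066508e-01, 1.12679371e-05, 4.12743676e-05]), 'ft_force': array([-0.48494987,  0.32737732,  0.84375341]), 'torque': array([ 0.02254391,  0.01734892, -0.01766893]), 'grasp_force': 0.0, 'grip_width': 0.9979396231569587}
```

View pics/top0.png

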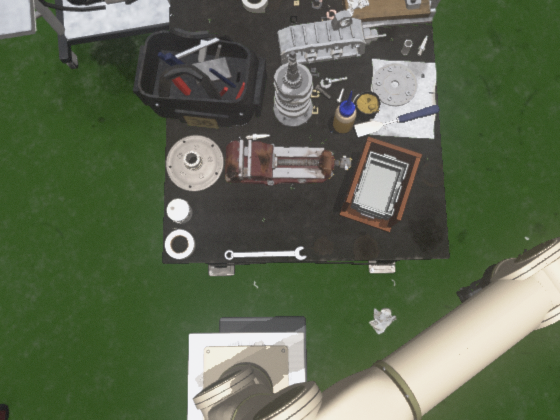

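View pics/scene0.png

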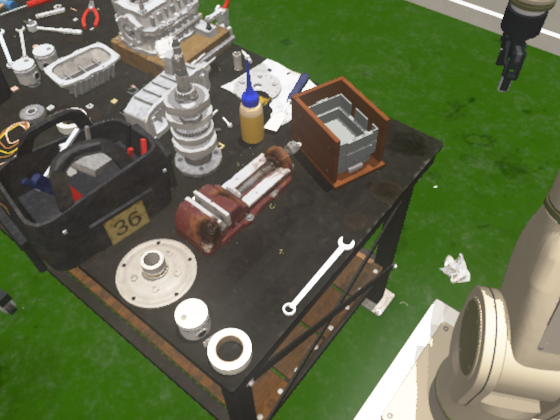

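The top view shows the dock at (380,185), with its open front towards the robot. The vise is at (285,160), the wrench at (265,253), the tape at (179,243) and the piston at (179,210). The bare patch is around (260,210). I'll zoom in on the dock next.

Run:
```python
import cv2,numpy as np
a=cv2.imread('pics/top0.png')[130:236,330:430];b=cv2.imread('pics/scene0.png')[70:192,285:395]
s=lambda i,k:cv2.resize(i,None,fx=k,fy=k,interpolation=cv2.INTER_CUBIC)
a=s(a,4);b=s(b,3.4754098)
h=max(a.shape[0],b.shape[0]);print(a.shape,b.shape)
cv2.imwrite('pics/crop.png',np.hstack([a,b[:a.shape[0]]]))
```

```text
(424, 400, 3) (424, 382, 3)
```

View pics/crop.png

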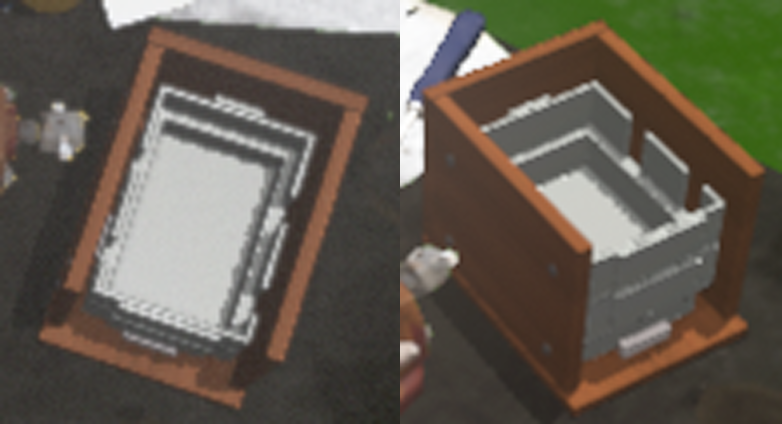

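```bash
cat > fit.py <<'E'
from h import *
from scipy.optimize import least_squares
def C(n):
    p=viewer.camera_params(n);return (210/np.tan(np.radians(p['vertical_fov'])/2),p['cx'],p['cy'],np.array(p['R']),np.array(p['t']))
T,S=C('top'),C('scene')
tp=lambda u,v:(T,np.array([330+u/4-.4,130+v/4-.4]))
sp=lambda u,v:(S,np.array([285+(u-400)/3.4754-.35,70+v/3.4754-.35]))
P=[(tp(165,46),(91,62,146)),(tp(347,106),(91,-62,146)),(tp(270,357),(-85,-62,146)),(tp(42,338),(-100,75,5)),(tp(240,407),(-100,-75,5)),
(sp(747,325),(-100,-75,10)),(sp(578,410),(-100,75,0)),(sp(590,243),(-85,62,146)),(sp(440,95),(91,62,146)),(sp(600,38),(91,-62,146))]
def W(q,X):
    c,s=np.cos(q[2]),np.sin(q[2]);X=np.array(X)/1000;return np.array([q[0]+c*X[0]-s*X[1],q[1]+s*X[0]+c*X[1],X[2]])
r=least_squares(lambda q:np.concatenate([proj(Cm,W(q,X))-uv for (Cm,uv),X in P]),[.54,-.38,-.3],loss='soft_l1')
if __name__=='__main__':
    q=r.x;print(q,np.degrees(q[2]))
    for (Cm,uv),X in P: print(X,np.round(proj(Cm,W(q,X))-uv,1))
    print('wide handle',W(q,(-75.5,0,48+58+10-10)))
    # tote corners expected in the two images (crop px)
    for X in[(-75,54,118),(-75,-54,118),(75,54,118),(75,-54,118)]:
        a=proj(T,W(q,X));b=proj(S,W(q,X));print(X,np.round((a+.4-[330,130])*4),np.round((b+.35-[285,70])*3.4754+[400,0]))
    c=np.array([.46,.0,0])
    for uv in [(165,262),(447,258),(228,250),(305,250),(232,180),(330,182),(352,165),(225,175),(193,210),(195,243),(340,216)]: print(uv,np.round(ray(T,*uv,0),3))
E
python3 fit.py
```

```text
[ 0.54208143 -0.37293493 -0.35786121] -20.503937025393256
(91, 62, 146) [ 0.3 -0.9]
(91, -62, 146) [-0.  -1.1]
(-85, -62, 146) [-0.8 -1.3]
(-100, 75, 5) [-1.1  0.5]
(-100, -75, 5) [-0.3  0.6]
(-100, -75, 10) [1.7 0.1]
(-100, 75, 0) [-0.3  2.5]
(-85, 62, 146) [ 1.7 -0. ]
(91, 62, 146) [ 2.1 -1.3]
(91, -62, 146) [-1. -2.]
wide handle [ 0.4713645  -0.34648942  0.106     ]
(-75, 54, 118) [ 94. 287.] [594. 261.]
(-75, -54, 118) [251. 340.] [728. 201.]
(75, 54, 118) [164.  81.] [469. 131.]
(75, -54, 118) [319. 132.] [597.  79.]
(165, 262) [0.348 0.231 0.   ]
(447, 258) [ 0.346 -0.567  0.   ]
(228, 250) [0.379 0.051 0.   ]
(305, 250) [ 0.375 -0.168  0.   ]
(232, 180) [0.584 0.04  0.   ]
(330, 182) [ 0.572 -0.246  0.   ]
(352, 165) [ 0.622 -0.311  0.   ]
(225, 175) [0.6   0.061 0.   ]
(193, 210) [0.497 0.153 0.   ]
(195, 243) [0.401 0.146 0.   ]
(340, 216) [ 0.471 -0.271  0.   ]
```

```bash
cat >> h.py <<'E'
def pose():
    o=manip.get_obs();R=Ro.from_quat(o['ee_rot']).as_matrix();return np.array(o['position']),R,np.degrees(np.arctan2(R[1,1],R[0,1])),o
def plan(x,y,zg,H,n,start=None):
    "rows to grasp point x,y,zg with tool-y heading H deg"
    p,R,h,o=pose()
    if start: p=np.array([start[0],start[1],start[2]+.155]);h=start[3]
    d=(np.array([x,y,zg+.155])-p)*1000/n
    dh=H-h;s=-np.radians(dh)/n;hh=np.radians(h)
    print('spin/row %.3f'%s)
    for i in range(n):
        ex=np.array([-np.sin(hh),np.cos(hh)]);ey=np.array([np.cos(hh),np.sin(hh)])
        print([round(float(d[:2]@ex),1),round(float(d[:2]@ey),1),round(float(-d[2]),1)]);hh-=s
E
python3 - <<'E'
from h import *
p,R,h,o=pose();print(p,R.round(3),h)
plan(.4714,-.3465,.215,-20.5,8)
E
```

```text
[ 0.26949203 -0.56391745  0.404757  ] [[ 0.902  0.431  0.   ]
 [ 0.431 -0.902 -0.   ]
 [ 0.     0.    -1.   ]] -64.45663630700342
spin/row -0.096
[34.5, -13.6, 4.3]
[35.6, -10.3, 4.3]
[36.5, -6.8, 4.3]
[36.9, -3.3, 4.3]
[37.1, 0.3, 4.3]
[36.9, 3.8, 4.3]
[36.4, 7.3, 4.3]
[35.5, 10.8, 4.3]
```

arm_command(
  plan=[
    {"dp": [34.5,-13.6,4.3],"spin": -0.096},
    {"dp": [35.6,-10.3,4.3],"spin": -0.096},
    {"dp": [36.5,-6.8,4.3],"spin": -0.096},
    {"dp": [36.9,-3.3,4.3],"spin": -0.096},
  ],
  grip=-0.2,
  newtons=40,
)

```text
clock: 1.3
position: [0.3712, -0.454, 0.3875]
ee_rot: [0.914, 0.405, 0.0, 0.0]
ft_force: [0.2, -0.9, 0.1]
grip_width: 0.597
grasp_force: 0.0
```

arm_command(
  plan=[
    {"dp": [37.1,0.3,4.3],"spin": -0.096},
    {"dp": [36.9,3.8,4.3],"spin": -0.096},
    {"dp": [36.4,7.3,4.3],"spin": -0.096},
    {"dp": [35.5,10.8,4.3],"spin": -0.096},
    {"dp": [0,0,0]},
  ],
)

```text
invalid input at $.plan[4]: expected keys dp, spin
```

```bash
cat fit.py >/dev/null
python3 - <<'E'
from h import *
from fit import W,r
p,R,h,o=pose();print(p,h,o['joint_pos'].round(2),o['grip_width'],o['clock'])
im,C=cam('wrist');cv2.imwrite('pics/w1.png',im)
for th in ['spare_tote_wide_handle','spare_tote_centre','spare_tote']: print(th,[(np.round(q['position'],3).tolist(),round(q['score'],2)) for q in finder.find_in('wrist',th)[:2]])
for X in[(-75.5,0,118),(-75,54,118),(-75,-54,118),(-85,62,146),(-85,-62,146),(91,62,146),(75,-54,118)]: print(X,proj(C,W(r.x,X)).round())
E
```

```text
[ 0.37124888 -0.4540489   0.3875353 ] -42.237200600365206 [ 0.97  0.27 -0.2   1.58  0.05  1.3   0.03] 0.5973498787899689 1.3
spare_tote_wide_handle [([0.507, -0.393, 0.054], 0.87)]
spare_tote_centre [([0.507, -0.393, 0.053], 0.58)]
spare_tote [([0.511, -0.397, 0.055], 0.78)]
(-75.5, 0, 118) [275.  -4.]
(-75, 54, 118) [243. -99.]
(-75, -54, 118) [304.  78.]
(-85, 62, 146) [ 215. -142.]
(-85, -62, 146) [298.  92.]
(91, 62, 146) [ 558. -319.]
(75, -54, 118) [520. -14.]
```

View pics/w1.png

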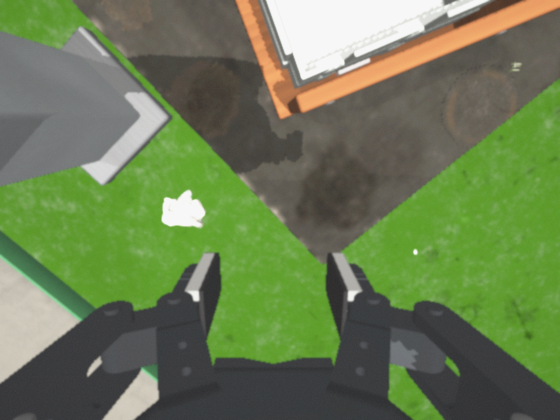

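The wrist view shows the dock's front right corner near (290,110). The second half of the move was refused, so I'll send it again.

arm_command(
  plan=[
    {"dp": [37.1,0.3,4.3],"spin": -0.096},
    {"dp": [36.9,3.8,4.3],"spin": -0.096},
    {"dp": [36.4,7.3,4.3],"spin": -0.096},
    {"dp": [35.5,10.8,4.3],"spin": -0.096},
    {"dp": [0,0,0],"spin": 0},
  ],
)

```text
clock: 2.0
position: [0.4741, -0.3428, 0.37]
ee_rot: [0.819, 0.574, 0.001, -0.001]
ft_force: [-0.5, 0.2, -0.1]
grip_width: 0.596
grasp_force: 0.0
```

Run:
```python
from h import *
from fit import W,r
p,R,h,o=pose();print(p,h,o['joint_pos'].round(2),o['grip_width'],o['clock'])
im,C=cam('wrist');cv2.imwrite('pics/w2.png',im)
for th in ['spare_tote_wide_handle','spare_tote_centre']: print(th,[(np.round(q['position'],3).tolist(),round(q['score'],2)) for q in finder.find_in('wrist',th)[:2]])
for X in[(-80,0,118),(-75,54,118),(-75,-54,118),(-85,62,146),(-85,-62,146),(91,62,146),(75,-54,118),(75,54,118)]: print(X,proj(C,W(r.x,X)).round())
```

```text
[ 0.47414216 -0.34281263  0.36995771] -19.99593672022227 [ 0.82  0.29 -0.33  1.6   0.09  1.27  0.13] 0.5958395612566503 2.0
spare_tote_wide_handle [([0.555, -0.381, 0.077], 0.55)]
spare_tote_centre [([0.56, -0.38, 0.075], 0.73)]
(-80, 0, 118) [265. 223.]
(-75, 54, 118) [272. 149.]
(-75, -54, 118) [271. 288.]
(-85, 62, 146) [255. 140.]
(-85, -62, 146) [256. 319.]
(91, 62, 146) [548. 143.]
(75, -54, 118) [461. 290.]
(75, 54, 118) [488. 151.]
```

View pics/w2.png

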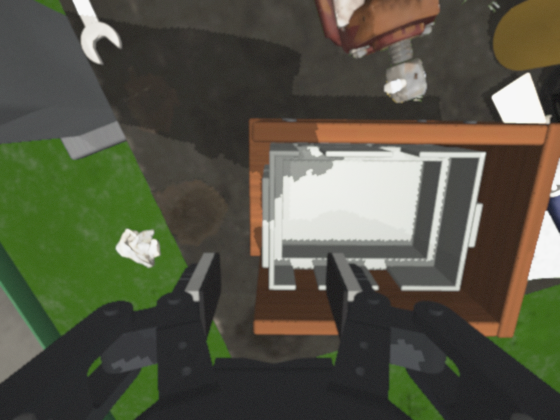

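The tote's rim corners (271,150), (270,290), (462,290) and (484,152) lie within about 3 px of my fit's prediction, so I'll descend.

arm_command(
  plan=[
    {"dp": [-4.4,-1.3,25],"spin": 0.009},
    {"dp": [0,0,40],"spin": 0},
    {"dp": [0,0,30],"spin": 0},
    {"dp": [0,0,12],"spin": 0},
    {"dp": [0,0,0],"spin": 0},
  ],
)

```text
clock: 2.65
position: [0.4674, -0.3512, 0.2621]
ee_rot: [0.825, 0.566, -0.001, -0.001]
ft_force: [-0.7, -0.1, -0.5]
grip_width: 0.6
grasp_force: 0.0
```

arm_command(
  plan=[
    {"dp": [0,0,0],"spin": 0},
    {"dp": [0,0,0],"spin": 0},
    {"dp": [0,0,0],"spin": 0},
    {"dp": [0,0,0],"spin": 0},
  ],
  grip=1,
  newtons=60,
)

```text
clock: 3.05
position: [0.4691, -0.3504, 0.265]
ee_rot: [0.824, 0.567, 0.0, 0.001]
ft_force: [-0.4, 0.3, 6.8]
grip_width: 0.094
grasp_force: 59.8
```

arm_command(
  plan=[
    {"dp": [0,0,-8],"spin": 0},
    {"dp": [0,0,-15],"spin": 0},
    {"dp": [0,0,-15],"spin": 0},
    {"dp": [0,0,0],"spin": 0},
  ],
)

```text
clock: 3.45
position: [0.4694, -0.3505, 0.3046]
ee_rot: [0.824, 0.567, 0.001, 0.002]
ft_force: [0.3, -0.4, -1.3]
grip_width: 0.093
grasp_force: 58.5
```

arm_command(
  plan=[
    {"dp": [0,0,-25],"spin": 0},
    {"dp": [0,0,-30],"spin": 0},
    {"dp": [0,0,-30],"spin": 0},
    {"dp": [0,0,-25],"spin": 0},
    {"dp": [0,0,0],"spin": 0},
  ],
)

```text
clock: 3.95
position: [0.4692, -0.3503, 0.4153]
ee_rot: [0.824, 0.567, 0.001, 0.003]
ft_force: [0.6, -0.2, -1.6]
grip_width: 0.092
grasp_force: 58.8
```

Run:
```python
from h import *
p,R,h,o=pose();print(p,h,o['joint_pos'].round(2),o['grip_width'],o['clock'],o['ft_force'],o['torque'])
im,C=cam('scene');a=im[20:220,240:420]
im,C=cam('wrist')
cv2.imwrite('pics/l1.png',np.hstack([cv2.resize(a,(378,420)),cv2.resize(im,None,fx=.75,fy=.75)[:420].copy() if 0 else cv2.copyMakeBorder(cv2.resize(im,(420,315)),0,105,0,0,0)]))
plan(.475,.0155,p[2]-.155,-90,10)
```

```text
[ 0.46917377 -0.35027268  0.41529216] -20.97498832087578 [ 0.83  0.26 -0.32  1.54  0.08  1.35  0.14] 0.09202653415793179 3.95 [ 0.64511097 -0.15686154 -1.62465983] [0.04214041 0.05333289 0.00400502]
spin/row 0.120
[34.4, -12.5, -0.4]
[32.6, -16.5, -0.4]
[30.4, -20.3, -0.4]
[27.7, -23.8, -0.4]
[24.7, -27.0, -0.4]
[21.2, -29.8, -0.4]
[17.5, -32.1, -0.4]
[13.5, -34.0, -0.4]
[9.3, -35.3, -0.4]
[5.0, -36.2, -0.4]
```

View pics/l1.png

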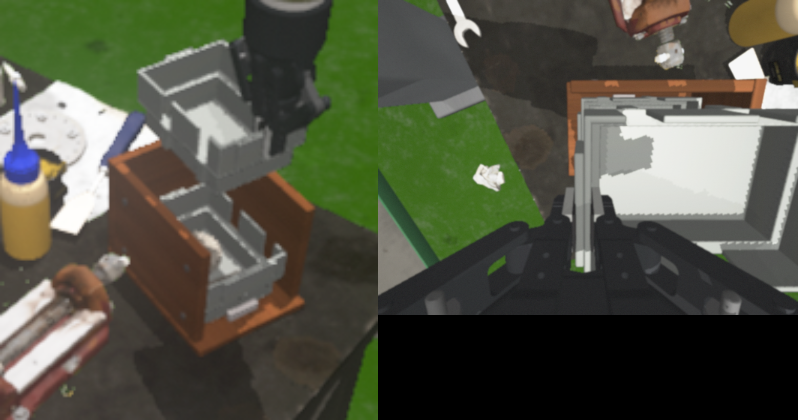

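arm_command(
  plan=[
    {"dp": [34.4,-12.5,0],"spin": 0.12},
    {"dp": [32.6,-16.5,0],"spin": 0.12},
    {"dp": [30.4,-20.3,0],"spin": 0.12},
    {"dp": [27.7,-23.8,0],"spin": 0.12},
    {"dp": [24.7,-27,0],"spin": 0.12},
  ],
)

```text
clock: 4.55
position: [0.4712, -0.1658, 0.4097]
ee_rot: [0.955, 0.295, -0.001, -0.001]
ft_force: [0.9, -0.7, -1.4]
grip_width: 0.094
grasp_force: 58.9
```

arm_command(
  plan=[
    {"dp": [21.2,-29.8,0],"spin": 0.12},
    {"dp": [17.5,-32.1,0],"spin": 0.12},
    {"dp": [13.5,-34,0],"spin": 0.12},
    {"dp": [9.3,-35.3,0],"spin": 0.12},
    {"dp": [5,-36.2,0],"spin": 0.12},
  ],
)

```text
clock: 5.05
position: [0.4736, 0.0168, 0.4099]
ee_rot: [1.0, -0.0, -0.001, -0.0]
ft_force: [0.0, 0.1, -1.3]
grip_width: 0.093
grasp_force: 58.9
```

arm_command(
  plan=[
    {"dp": [0,0,0],"spin": 0},
    {"dp": [0,0,0],"spin": 0},
    {"dp": [0,0,0],"spin": 0},
  ],
)

```text
clock: 5.35
position: [0.474, 0.0144, 0.4104]
ee_rot: [1.0, 0.002, -0.001, 0.0]
ft_force: [-0.2, -0.4, -0.8]
grip_width: 0.095
grasp_force: 58.9
```

Run:
```python
from h import *
p,R,h,o=pose();print(p,h,R[:,2],o['joint_pos'].round(2),o['clock'])
im,C=cam('top');cv2.imwrite('pics/t2.png',cv2.resize(im[130:280,150:450],(800,400),interpolation=cv2.INTER_CUBIC))
plan(.475,.0155,.08,-90,6)
for th in ['piston','tape','wrench','lower_tote_centre']: print(th,[(np.round(q['position'],3).tolist(),round(q['score'],2)) for q in finder.find_in('top',th)[:1]])
```

```text
[0.47401451 0.0143869  0.41042013] -89.7308166259532 [-1.42018597e-03 -2.06392064e-04 -9.99998970e-01] [ 0.44  0.03 -0.57  1.81  0.02  1.31 -1.7 ] 5.35
spin/row 0.001
[0.2, -0.2, 29.3]
[0.2, -0.2, 29.3]
[0.2, -0.2, 29.3]
[0.2, -0.2, 29.3]
[0.2, -0.2, 29.3]
[0.2, -0.2, 29.3]
piston [([0.481, 0.194, 0.055], 0.67)]
tape [([0.398, 0.202, 0.025], 0.5)]
wrench [([0.365, -0.096, 0.005], 0.5)]
lower_tote_centre [([0.54, -0.376, 0.043], 0.9)]
```

View pics/t2.png

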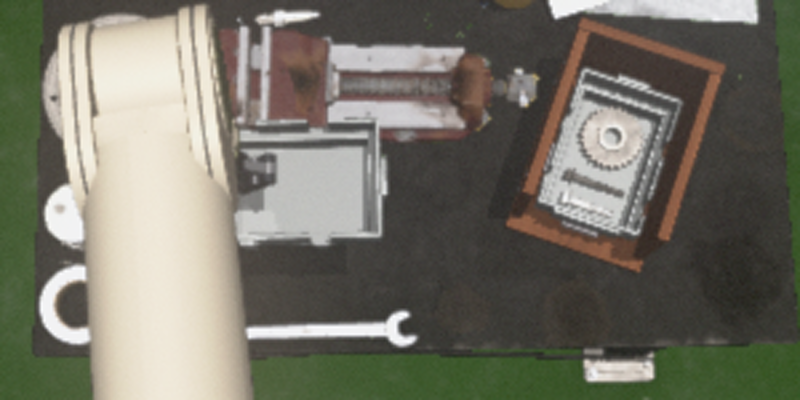

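The spare tote hangs level over the bare patch, at about (310,185) in this crop. The lower tote with its gear is still in the dock, and the piston, tape and wrench are clear, so I'll lower it.

arm_command(
  plan=[
    {"dp": [-3,0,40],"spin": 0.004},
    {"dp": [0,0,45],"spin": 0},
    {"dp": [0,0,40],"spin": 0},
    {"dp": [0,0,35],"spin": 0},
    {"dp": [0,0,20],"spin": 0},
  ],
)

```text
clock: 6.1
position: [0.4702, 0.0149, 0.2286]
ee_rot: [1.0, 0.0, -0.002, -0.0]
ft_force: [-0.5, -0.4, -2.0]
grip_width: 0.093
grasp_force: 58.9
```

arm_command(
  plan=[
    {"dp": [0,0,5],"spin": 0},
    {"dp": [0,0,3],"spin": 0},
    {"dp": [0,0,0],"spin": 0},
    {"dp": [0,0,0],"spin": 0},
  ],
)

```text
clock: 6.5
position: [0.4717, 0.0154, 0.2245]
ee_rot: [1.0, 0.0, 0.001, 0.0]
ft_force: [-0.0, 0.5, -1.8]
grip_width: 0.092
grasp_force: 58.9
```

arm_command(
  plan=[
    {"dp": [0,0,3],"spin": 0},
    {"dp": [0,0,2],"spin": 0},
    {"dp": [0,0,0],"spin": 0},
  ],
)

```text
clock: 6.8
position: [0.4711, 0.0154, 0.2182]
ee_rot: [1.0, 0.0, -0.0, 0.0]
ft_force: [-0.4, 0.7, -1.4]
grip_width: 0.096
grasp_force: 59.0
```

arm_command(
  plan=[
    {"dp": [0,0,2],"spin": 0},
    {"dp": [0,0,0],"spin": 0},
    {"dp": [0,0,0],"spin": 0},
  ],
)

```text
clock: 7.1
position: [0.4713, 0.0155, 0.2169]
ee_rot: [1.0, 0.0, 0.0, 0.0]
ft_force: [-3.3, 0.6, 8.3]
grip_width: 0.093
grasp_force: 60.5
```

arm_command(
  plan=[
    {"dp": [0,0,0],"spin": 0},
    {"dp": [0,0,0],"spin": 0},
    {"dp": [0,0,0],"spin": 0},
    {"dp": [0,0,0],"spin": 0},
  ],
  grip=-0.2,
)

```text
clock: 7.5
position: [0.4711, 0.0154, 0.2162]
ee_rot: [1.0, 0.0, -0.0, 0.0]
ft_force: [-0.1, -0.2, -0.1]
grip_width: 0.602
grasp_force: 0.0
```

arm_command(
  plan=[
    {"dp": [0,0,-20],"spin": 0},
    {"dp": [0,0,-40],"spin": 0},
    {"dp": [0,0,-40],"spin": 0},
    {"dp": [0,0,-10],"spin": 0},
    {"dp": [0,0,0],"spin": 0},
  ],
)

```text
clock: 8.0
position: [0.4716, 0.0155, 0.3278]
ee_rot: [1.0, 0.0, 0.002, 0.0]
ft_force: [0.2, -0.6, -0.7]
grip_width: 0.598
grasp_force: 0.0
```

Run:
```python
from h import *
p,R,h,o=pose();print(p,h,o['joint_pos'].round(2),o['grip_width'],o['clock'])
plan(.472,-.136,.185,90,21)
```

```text
[0.47161077 0.01545692 0.32778856] -89.96630049669675 [ 0.43  0.09 -0.58  1.93  0.06  1.13 -1.74] 0.5981574934619452 8.0
spin/row -0.150
[0.0, 7.2, -0.6]
[-1.1, 7.1, -0.6]
[-2.1, 6.9, -0.6]
[-3.1, 6.5, -0.6]
[-4.1, 6.0, -0.6]
[-4.9, 5.3, -0.6]
[-5.6, 4.5, -0.6]
[-6.2, 3.6, -0.6]
[-6.7, 2.6, -0.6]
[-7.0, 1.6, -0.6]
[-7.2, 0.6, -0.6]
[-7.2, -0.5, -0.6]
[-7.0, -1.6, -0.6]
[-6.7, -2.6, -0.6]
[-6.3, -3.6, -0.6]
[-5.6, -4.5, -0.6]
[-4.9, -5.3, -0.6]
[-4.1, -5.9, -0.6]
[-3.1, -6.5, -0.6]
[-2.1, -6.9, -0.6]
[-1.1, -7.1, -0.6]
```

arm_command(
  plan=[
    {"dp": [0,38,-5],"spin": -0.14},
    {"dp": [-5,38,-5],"spin": -0.14},
    {"dp": [-10,37,-5],"spin": -0.14},
    {"dp": [-15,35,-5],"spin": -0.14},
    {"dp": [0,0,0],"spin": -0.14},
  ],
)

```text
clock: 8.5
position: [0.4713, -0.1412, 0.3445]
ee_rot: [0.94, 0.34, -0.001, 0.0]
ft_force: [0.4, 0.2, -0.6]
grip_width: 0.6
grasp_force: 0.0
```

arm_command(
  plan=[
    {"dp": [0,0,0],"spin": -0.15},
    {"dp": [0,0,0],"spin": -0.15},
    {"dp": [0,0,0],"spin": -0.15},
    {"dp": [0,0,0],"spin": -0.15},
    {"dp": [0,0,0],"spin": -0.15},
  ],
)

```text
clock: 9.0
position: [0.4718, -0.1358, 0.3441]
ee_rot: [0.748, 0.664, -0.001, -0.001]
ft_force: [-1.0, -0.2, -0.6]
grip_width: 0.597
grasp_force: 0.0
```

arm_command(
  plan=[
    {"dp": [0,0,0],"spin": -0.15},
    {"dp": [0,0,0],"spin": -0.15},
    {"dp": [0,0,0],"spin": -0.15},
    {"dp": [0,0,0],"spin": -0.15},
    {"dp": [0,0,0],"spin": -0.15},
  ],
)

```text
clock: 9.5
position: [0.4719, -0.1358, 0.3441]
ee_rot: [0.453, 0.891, -0.0, -0.001]
ft_force: [-0.2, 0.2, 0.2]
grip_width: 0.598
grasp_force: 0.0
```

arm_command(
  plan=[
    {"dp": [0,0,0],"spin": -0.15},
    {"dp": [0,0,0],"spin": -0.15},
    {"dp": [0,0,0],"spin": -0.15},
    {"dp": [0,0,0],"spin": -0.15},
    {"dp": [0,0,0],"spin": -0.15},
  ],
)

```text
clock: 10.0
position: [0.4718, -0.1358, 0.3441]
ee_rot: [0.095, 0.995, 0.0, -0.001]
ft_force: [-0.6, 0.0, -0.6]
grip_width: 0.598
grasp_force: 0.0
```

Run:
```python
from h import *
p,R,h,o=pose();print(p,h,o['joint_pos'].round(2),o['clock'])
plan(.472,-.136,.19,90,2)
```

```text
[ 0.47183864 -0.13576229  0.3441016 ] 79.0968203568167 [ 0.77  0.13 -0.62  1.86  0.08  1.18  1.5 ] 10.0
spin/row -0.095
[-0.1, -0.1, -0.4]
[-0.1, -0.1, -0.4]
```

arm_command(
  plan=[
    {"dp": [0,0,0],"spin": -0.095},
    {"dp": [0,0,0],"spin": -0.095},
    {"dp": [0,0,0],"spin": 0},
    {"dp": [0,0,0],"spin": 0},
  ],
)

```text
clock: 10.4
position: [0.472, -0.1358, 0.3449]
ee_rot: [0.005, 1.0, 0.0, -0.001]
ft_force: [-0.8, -0.3, 0.5]
grip_width: 0.604
grasp_force: 0.0
```

Run:
```python
from h import *
p,R,h,o=pose();print(p,h,o['joint_pos'].round(2),o['clock'])
im,C=cam('wrist');cv2.imwrite('pics/w3.png',im)
for th in ['spare_tote_narrow_handle','spare_tote_wide_handle','spare_tote_centre']: print(th,[(np.round(q['position'],3).tolist(),round(q['score'],2)) for q in finder.find_in('wrist',th)[:2]])
# expected: tote x axis heading -90, centre
def tw(X): return [.4755+X[1]/1000,-.060-X[0]/1000,X[2]/1000]
for X in[(80,17,70),(80,-17,70),(75,54,70),(75,-54,70),(-75,54,70),(-75,-54,70)]: print(X,proj(C,tw(X)).round())
```

```text
[ 0.47201534 -0.13577613  0.34492079] 89.46599873438906 [ 0.79  0.13 -0.64  1.86  0.08  1.18  1.68] 10.4
spare_tote_narrow_handle [([0.48, -0.045, 0.03], 0.76)]
spare_tote_wide_handle [([0.481, -0.045, 0.028], 0.75)]
spare_tote_centre [([0.481, -0.044, 0.03], 0.7)]
(80, 17, 70) [269. 233.]
(80, -17, 70) [268. 193.]
(75, 54, 70) [275. 273.]
(75, -54, 70) [274. 145.]
(-75, 54, 70) [450. 272.]
(-75, -54, 70) [471. 144.]
```

View pics/w3.png

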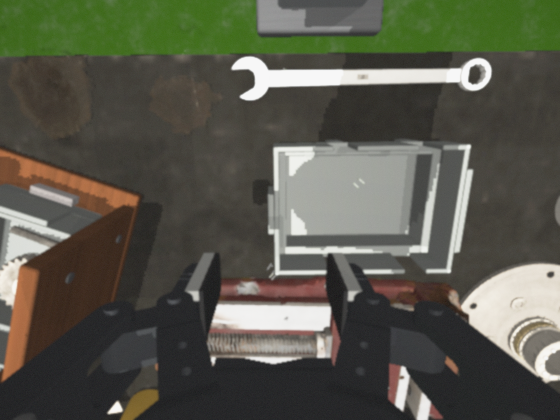

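The tote stands upright on the patch with rim corners (275,146), (275,275), (450,273) and (469,145), matching the prediction. The narrow handle is at (270,213). I'll descend on it.

arm_command(
  plan=[
    {"dp": [-4.5,0.3,25],"spin": -0.009},
    {"dp": [0,0,45],"spin": 0},
    {"dp": [0,0,40],"spin": 0},
    {"dp": [0,0,18],"spin": 0},
    {"dp": [0,0,0],"spin": 0},
  ],
)

```text
clock: 11.1
position: [0.4756, -0.1352, 0.2156]
ee_rot: [-0.001, 1.0, 0.001, -0.002]
ft_force: [-0.7, -0.6, 0.1]
grip_width: 0.595
grasp_force: 0.0
```

arm_command(
  plan=[
    {"dp": [0,0,0],"spin": 0},
    {"dp": [0,0,0],"spin": 0},
  ],
)

```text
clock: 11.3
position: [0.4775, -0.1356, 0.2196]
ee_rot: [-0.001, 1.0, -0.0, 0.001]
ft_force: [-0.1, 0.1, 1.4]
grip_width: 0.598
grasp_force: 0.0
```

arm_command(
  plan=[
    {"dp": [0,0,0],"spin": 0},
    {"dp": [0,0,0],"spin": 0},
    {"dp": [0,0,0],"spin": 0},
    {"dp": [0,0,0],"spin": 0},
    {"dp": [0,0,0],"spin": 0},
  ],
  grip=1,
  newtons=60,
)

```text
clock: 11.8
position: [0.4771, -0.1356, 0.2188]
ee_rot: [-0.001, 1.0, -0.0, 0.0]
ft_force: [-1.7, -0.0, 5.5]
grip_width: 0.095
grasp_force: 59.5
```

Run:
```python
from h import *
p,R,h,o=pose();print(p,h,o['joint_pos'].round(2),o['clock'],o['ft_force'],o['grip_width'])
```

```text
[ 0.47706042 -0.13559675  0.2188255 ] 90.13682996575899 [ 0.73  0.31 -0.61  1.97  0.22  0.93  1.58] 11.8 [-1.67520033 -0.03308805  5.4754567 ] 0.09462091353561215
```

arm_command(
  plan=[
    {"dp": [0,0,-15],"spin": 0},
    {"dp": [0,0,-40],"spin": 0},
    {"dp": [0,0,-45],"spin": 0},
    {"dp": [0,0,-45],"spin": 0},
    {"dp": [0,0,-45],"spin": 0},
  ],
)

```text
clock: 12.3
position: [0.4762, -0.1349, 0.4109]
ee_rot: [-0.002, 1.0, -0.0, 0.0]
ft_force: [1.3, 0.3, -1.0]
grip_width: 0.096
grasp_force: 58.7
```

arm_command(
  plan=[
    {"dp": [0,0,-15],"spin": 0},
    {"dp": [0,0,0],"spin": 0},
    {"dp": [0,0,0],"spin": 0},
  ],
)

```text
clock: 12.6
position: [0.4764, -0.1353, 0.4228]
ee_rot: [-0.001, 1.0, -0.0, -0.0]
ft_force: [0.2, 0.6, -1.8]
grip_width: 0.093
grasp_force: 58.7
```

Run:
```python
from h import *
p,R,h,o=pose();print(p,h,o['joint_pos'].round(2),o['clock'],o['ft_force'],o['grip_width'])
plan(.4714,-.3465,p[2]-.155,-20.5,15)
```

```text
[ 0.47644898 -0.13531599  0.4228381 ] 90.15348580327091 [ 0.8   0.08 -0.64  1.74  0.05  1.34  1.72] 12.6 [ 0.16670122  0.56350567 -1.79563652] 0.09316822151630877
spin/row 0.129
[0.4, -14.1, -0.0]
[-1.4, -14.0, -0.0]
[-3.2, -13.7, -0.0]
[-5.0, -13.2, -0.0]
[-6.6, -12.4, -0.0]
[-8.2, -11.5, -0.0]
[-9.6, -10.3, -0.0]
[-10.8, -9.0, -0.0]
[-11.9, -7.6, -0.0]
[-12.7, -6.0, -0.0]
[-13.4, -4.3, -0.0]
[-13.9, -2.5, -0.0]
[-14.1, -0.7, -0.0]
[-14.0, 1.1, -0.0]
[-13.8, 2.9, -0.0]
```

arm_command(
  plan=[
    {"dp": [0.4,-14.1,0],"spin": 0.129},
    {"dp": [-1.4,-14,0],"spin": 0.129},
    {"dp": [-3.2,-13.7,0],"spin": 0.129},
    {"dp": [-5,-13.2,0],"spin": 0.129},
    {"dp": [-6.6,-12.4,0],"spin": 0.129},
  ],
)

```text
clock: 13.1
position: [0.4746, -0.2063, 0.4213]
ee_rot: [0.318, 0.948, 0.0, -0.002]
ft_force: [-0.2, -0.4, -0.9]
grip_width: 0.093
grasp_force: 58.7
```

arm_command(
  plan=[
    {"dp": [-8.2,-11.5,0],"spin": 0.129},
    {"dp": [-9.6,-10.3,0],"spin": 0.129},
    {"dp": [-10.8,-9,0],"spin": 0.129},
    {"dp": [-11.9,-7.6,0],"spin": 0.129},
    {"dp": [-12.7,-6,0],"spin": 0.129},
  ],
)

```text
clock: 13.6
position: [0.4729, -0.2767, 0.4211]
ee_rot: [0.602, 0.798, -0.0, -0.002]
ft_force: [-0.5, 0.7, -1.2]
grip_width: 0.095
grasp_force: 58.7
```

arm_command(
  plan=[
    {"dp": [-13.4,-4.3,0],"spin": 0.129},
    {"dp": [-13.9,-2.5,0],"spin": 0.129},
    {"dp": [-14.1,-0.7,0],"spin": 0.129},
    {"dp": [-14,1.1,0],"spin": 0.129},
    {"dp": [-13.8,2.9,0],"spin": 0.129},
  ],
)

```text
clock: 14.1
position: [0.4712, -0.347, 0.421]
ee_rot: [0.824, 0.566, -0.001, -0.002]
ft_force: [0.2, -0.4, -0.5]
grip_width: 0.091
grasp_force: 58.7
```

arm_command(
  plan=[
    {"dp": [0,0,0],"spin": 0},
    {"dp": [0,0,0],"spin": 0},
    {"dp": [0,0,0],"spin": 0},
  ],
)

```text
clock: 14.4
position: [0.4717, -0.3457, 0.4225]
ee_rot: [0.822, 0.57, 0.0, -0.001]
ft_force: [-0.5, 0.5, -1.8]
grip_width: 0.085
grasp_force: 58.8
```

Run:
```python
from h import *
from fit import W,r,S,T
p,R,h,o=pose();print(p,h,R[:,2],o['clock'])
im,C=cam('wrist');cv2.imwrite('pics/w4.png',im)
# predicted tote in wrist: held frame with grasp at handle
hh=np.radians(h);z=p[2]-.2188
def hw(X): # X: along heading from front-end handle, lateral, height above underside
    a=(X[0]+75.5)/1000;b=X[1]/1000
    return [p[0]+a*np.cos(hh)-b*np.sin(hh),p[1]+a*np.sin(hh)+b*np.cos(hh),z+X[2]/1000]
for X in[(-80,17,70),(-80,-17,70),(-75,54,70),(-75,-54,70),(75,54,70),(75,-54,70)]: print(X,proj(C,hw(X)).round(1))
print('dock');
for X in [(-85,62,146),(-85,-62,146),(-100,75,10),(-100,-75,10),(91,62,146),(91,-62,146)]: print(X,proj(C,W(r.x,X)).round(1))
print('lower front corners')
for X in [(-75,54,80),(-75,-54,80)]: print(proj(C,W(r.x,X)).round(1))
```

```text
[ 0.47168131 -0.34567849  0.42250065] -20.485201565878764 [-7.17926102e-04  1.04251911e-03 -9.99999199e-01] 14.4
(-80, 17, 70) [262.  254.8]
(-80, -17, 70) [262.7 326.2]
(-75, 54, 70) [274.4 164.1]
(-75, -54, 70) [274.1 393.4]
(75, 54, 70) [674.8 164.2]
(75, -54, 70) [592.7 393.5]
dock
(-85, 62, 146) [260.5 130. ]
(-85, -62, 146) [262.  277.6]
(-100, 75, 10) [251.8 113.3]
(-100, -75, 10) [253.9 235. ]
(91, 62, 146) [493.6 130.1]
(91, -62, 146) [465.4 277.7]
lower front corners
[273.6 135.6]
[273.4 240.2]
```

View pics/w4.png

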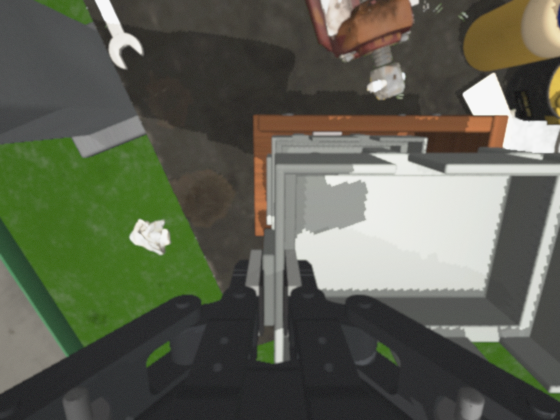

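The tote is held level above the dock, with its left rim edge near row 152 where about 164 was predicted. I'll check this lateral offset numerically in all the cameras before lowering.

Run:
```python
from h import *
from fit import W,r,S,T
p,R,h,o=pose();hh=np.radians(h);z=p[2]-.2188
def hw(X):
    a=(X[0]+75.5)/1000;b=X[1]/1000
    return [p[0]+a*np.cos(hh)-b*np.sin(hh),p[1]+a*np.sin(hh)+b*np.cos(hh),z+X[2]/1000]
im4=cv2.imread('pics/w4.png');_,Cw=cam('wrist')
iS,_=cam('scene');iT,_=cam('top')
cv2.imwrite('pics/s4.png',iS);cv2.imwrite('pics/t4.png',iT)
def prof(im,C,pts):
    g=cv2.cvtColor(im,cv2.COLOR_BGR2GRAY).astype(np.float32);uv=np.array([proj(C,hw(X)) for X in pts],np.float32)
    return cv2.remap(g,uv[:,0:1],uv[:,1:2],cv2.INTER_LINEAR)[:,0].round().astype(int).tolist()
for nm,im,C in[('wrist',im4,Cw),('scene',iS,S),('top',iT,T)]:
    for a in (-10,45):
        print(nm,'lat a',a,'L(+64..+40)',prof(im,C,[(a,b,70) for b in range(66,38,-2)]),'R(-40..-66)',prof(im,C,[(a,b,70) for b in range(-38,-68,-2)]))
    for b in (30,-30):
        print(nm,'ax b',b,'front -90..-60',prof(im,C,[(a,b,70) for a in range(-90,-58,2)]),'far 60..90',prof(im,C,[(a,b,70) for a in range(60,92,2)]))
```

```text
wrist lat a -10 L(+64..+40) [71, 43, 46, 45, 81, 89, 156, 213, 191, 231, 231, 231, 231, 231] R(-40..-66) [44, 46, 46, 45, 44, 46, 45, 45, 43, 51, 53, 55, 59, 59, 58]
wrist lat a 45 L(+64..+40) [0, 0, 0, 0, 0, 0, 0, 0, 0, 0, 0, 0, 0, 0] R(-40..-66) [84, 82, 75, 72, 84, 84, 41, 38, 40, 38, 33, 37, 40, 38, 37]
wrist ax b 30 front -90..-60 [65, 67, 70, 63, 118, 82, 110, 180, 148, 156, 141, 144, 139, 142, 157, 158] far 60..90 [0, 0, 0, 0, 0, 0, 0, 0, 0, 0, 0, 0, 0, 0, 0, 0]
wrist ax b -30 front -90..-60 [41, 39, 40, 41, 94, 94, 87, 87, 202, 212, 87, 55, 37, 35, 39, 41] far 60..90 [0, 0, 0, 0, 0, 0, 0, 0, 0, 0, 0, 0, 0, 0, 0, 0]
scene lat a -10 L(+64..+40) [91, 91, 91, 94, 120, 157, 173, 177, 181, 187, 191, 196, 207, 203] R(-40..-66) [41, 41, 41, 39, 39, 40, 41, 41, 42, 41, 40, 41, 41, 40, 40]
scene lat a 45 L(+64..+40) [92, 96, 98, 96, 96, 97, 96, 96, 96, 96, 96, 96, 96, 96] R(-40..-66) [57, 43, 42, 50, 69, 98, 115, 112, 100, 78, 62, 50, 41, 40, 40]
scene ax b 30 front -90..-60 [89, 88, 88, 90, 92, 92, 91, 92, 112, 140, 168, 190, 197, 198, 198, 198] far 60..90 [94, 94, 94, 94, 96, 103, 14
[... 279 characters left out ...]
, 173, 177, 182, 181, 187, 195, 198] R(-40..-66) [230, 230, 230, 231, 230, 231, 231, 229, 230, 230, 230, 230, 230, 229, 227]
top lat a 45 L(+64..+40) [108, 108, 106, 107, 102, 98, 102, 152, 178, 176, 139, 93, 84, 83] R(-40..-66) [236, 236, 236, 236, 236, 236, 237, 236, 236, 236, 236, 236, 237, 236, 237]
top ax b 30 front -90..-60 [142, 141, 140, 137, 137, 136, 135, 134, 133, 132, 132, 130, 130, 133, 138, 147] far 60..90 [89, 83, 84, 84, 96, 139, 178, 166, 189, 193, 196, 205, 214, 218, 220, 221]
top ax b -30 front -90..-60 [230, 231, 231, 231, 231, 231, 231, 231, 231, 231, 231, 230, 230, 230, 230, 230] far 60..90 [236, 235, 234, 234, 234, 232, 231, 231, 229, 229, 229, 228, 226, 224, 223, 222]
```

Run:
```python
from h import *
from fit import W,r,S,T
q=r.x;_,Cw=cam('wrist')
g4=cv2.cvtColor(cv2.imread('pics/w4.png'),6).astype(np.float32)
g2=cv2.cvtColor(cv2.imread('pics/t2.png'),6).astype(np.float32)
def prof(g,C,pts,f=lambda u:u):
    uv=np.array([f(proj(C,W(q,X))) for X in pts],np.float32);return cv2.remap(g,uv[:,0:1],uv[:,1:2],1)[:,0].round().astype(int).tolist()
ft=lambda u:((u+.5-[150,130])*800/300-.5)
L=range(66,38,-2)
for a in(-60,0,35,60): 
  print('top a',a,'L66..40',prof(g2,T,[(a,b,80) for b in L],ft),'R-66..-40',prof(g2,T,[(a,-b,80) for b in L],ft))
for b in(30,0,-30): print('top b',b,'front-90..-60',prof(g2,T,[(a,b,80) for a in range(-90,-58,2)],ft),'far 90..60',prof(g2,T,[(a,b,80) for a in range(90,58,-2)],ft))
for a in(-60,-40,-10,35): print('wr a',a,'L',prof(g4,Cw,[(a,b,80) for b in L]))
for b in(50,40,30,20,10): print('wr b',b,'front-90..-60',prof(g4,Cw,[(a,b,80) for a in range(-90,-58,2)]))
print('far col', [prof(g4,Cw,[(a,50,80) for a in range(60,92,2)])])
print('dock L wall z146 a0 80..50',prof(g4,Cw,[(0,b,146) for b in range(80,50,-2)]),'top',prof(g2,T,[(0,b,146) for b in range(80,50,-2)],ft),'topR',prof(g2,T,[(0,-b,146) for b in range(80,50,-2)],ft))
```

```text
top a -60 L66..40 [109, 110, 108, 94, 82, 111, 162, 188, 184, 196, 208, 200, 202, 205] R-66..-40 [47, 50, 47, 44, 46, 56, 91, 128, 125, 118, 124, 129, 134, 141]
top a 0 L66..40 [108, 111, 106, 90, 72, 78, 118, 171, 190, 193, 192, 192, 199, 194] R-66..-40 [50, 49, 50, 53, 51, 67, 103, 166, 151, 99, 106, 129, 160, 184]
top a 35 L66..40 [109, 113, 105, 87, 73, 76, 114, 165, 178, 181, 189, 188, 193, 199] R-66..-40 [51, 53, 55, 55, 50, 57, 84, 116, 97, 77, 97, 125, 165, 175]
top a 60 L66..40 [111, 115, 112, 93, 75, 83, 117, 151, 129, 88, 76, 79, 82, 82] R-66..-40 [52, 55, 55, 55, 57, 64, 94, 114, 90, 73, 75, 77, 77, 76]
top b 30 front-90..-60 [72, 69, 72, 103, 178, 190, 166, 183, 161, 151, 195, 226, 232, 233, 227, 223] far 90..60 [57, 58, 62, 62, 59, 56, 56, 63, 82, 136, 172, 128, 84, 74, 73, 76]
top b 0 front-90..-60 [141, 98, 82, 125, 195, 207, 210, 205, 180, 146, 147, 192, 214, 211, 193, 198] far 90..60 [58, 60, 59, 58, 58, 69, 97, 158, 192, 173, 181, 154, 95, 76, 75, 80]
top b -30 front-90..-60 [74, 67, 70, 99, 162, 188, 169, 168, 167, 166, 157, 164, 181, 176, 163, 160] far 90..60 [57
[... 468 characters left out ...]
front-90..-60 [89, 89, 88, 89, 89, 89, 92, 138, 158, 141, 146, 146, 139, 146, 148, 159]
wr b 30 front-90..-60 [132, 126, 104, 90, 112, 156, 156, 142, 128, 88, 89, 91, 89, 89, 89, 90]
wr b 20 front-90..-60 [130, 128, 113, 88, 111, 157, 152, 141, 136, 141, 156, 160, 160, 155, 154, 155]
wr b 10 front-90..-60 [131, 129, 114, 89, 113, 157, 151, 143, 133, 139, 154, 159, 158, 133, 143, 146]
far col [[143, 142, 141, 141, 142, 148, 196, 124, 43, 45, 43, 48, 50, 50, 48, 49]]
dock L wall z146 a0 80..50 [48, 48, 47, 47, 64, 88, 89, 90, 93, 92, 72, 77, 75, 126, 146] top [52, 56, 61, 73, 99, 108, 108, 112, 105, 84, 70, 81, 99, 143, 182] topR [59, 62, 65, 86, 112, 111, 107, 106, 98, 72, 52, 50, 55, 54, 52]
```

Run:
```python
from h import *
from fit import W,r,S,T
p,R,h,o=pose();hh=np.radians(h);z=p[2]-.2188;print(p,h)
def hw(X):
    a=(X[0]+75.5)/1000;b=X[1]/1000
    return [p[0]+a*np.cos(hh)-b*np.sin(hh),p[1]+a*np.sin(hh)+b*np.cos(hh),z+X[2]/1000]
_,Cw=cam('wrist')
def prof(n,C,pts):
    g=cv2.cvtColor(cv2.imread(n),6).astype(np.float32);uv=np.array([proj(C,hw(X)) for X in pts],np.float32)
    return cv2.remap(g,uv[:,0:1],uv[:,1:2],1)[:,0].round().astype(int).tolist()
L=range(64,42,-2)
for nm,n,C in[('wr','pics/w4.png',Cw),('sc','pics/s4.png',S),('top','pics/t4.png',T)]:
    for a in(-62,0,10,20,62,68): print(nm,a,'L64..44',prof(n,C,[(a,b,70) for b in L]),'R',prof(n,C,[(a,-b,70) for b in L]))
    for b in(45,0,-45):print(nm,'b',b,'far 60..84',prof(n,C,[(a,b,70) for a in range(60,86,2)]))
```

```text
[ 0.47154895 -0.34630961  0.42321355] -20.650564220290242
wr -62 L64..44 [84, 146, 153, 111, 89, 124, 160, 127, 161, 161, 159] R [40, 40, 44, 41, 40, 40, 41, 39, 38, 39, 37]
wr 0 L64..44 [45, 43, 51, 79, 88, 156, 226, 188, 228, 228, 228] R [45, 44, 43, 45, 45, 47, 44, 44, 46, 45, 44]
wr 10 L64..44 [247, 247, 190, 84, 87, 154, 225, 187, 224, 224, 225] R [64, 64, 62, 50, 45, 46, 45, 45, 46, 45, 39]
wr 20 L64..44 [244, 244, 240, 177, 105, 154, 222, 159, 73, 74, 74] R [148, 144, 110, 73, 71, 68, 53, 41, 41, 40, 40]
wr 62 L64..44 [0, 0, 0, 0, 0, 0, 0, 0, 0, 0, 0] R [40, 0, 0, 0, 0, 0, 0, 0, 0, 0, 0]
wr 68 L64..44 [0, 0, 0, 0, 0, 0, 0, 0, 0, 0, 0] R [0, 0, 0, 0, 0, 0, 0, 0, 0, 0, 0]
wr b 45 far 60..84 [0, 0, 0, 0, 0, 0, 0, 0, 0, 0, 0, 0, 0]
wr b 0 far 60..84 [0, 0, 0, 0, 0, 0, 0, 0, 0, 0, 0, 0, 0]
wr b -45 far 60..84 [0, 0, 0, 0, 0, 0, 0, 0, 0, 0, 0, 0, 0]
sc -62 L64..44 [88, 87, 94, 115, 148, 184, 208, 211, 203, 199, 199] R [87, 71, 56, 52, 50, 47, 45, 45, 43, 41, 41]
sc 0 L64..44 [91, 91, 108, 152, 176, 151, 108, 98, 96, 96, 95] R [51, 50, 50, 46, 43, 40, 41, 42, 42, 41, 42]
sc 10 L64..4
[... 979 characters left out ...]
1, 182, 193] R [231, 231, 231, 230, 229, 230, 229, 229, 229, 229, 229]
top 20 L64..44 [65, 66, 68, 82, 124, 168, 172, 179, 180, 180, 187] R [219, 218, 219, 219, 219, 218, 219, 219, 219, 219, 221]
top 62 L64..44 [170, 145, 126, 107, 117, 169, 146, 101, 83, 84, 86] R [234, 234, 234, 234, 235, 234, 234, 234, 235, 234, 235]
top 68 L64..44 [191, 184, 190, 187, 166, 173, 157, 109, 96, 97, 97] R [231, 231, 231, 231, 231, 231, 231, 231, 232, 232, 232]
top b 45 far 60..84 [89, 84, 84, 82, 98, 144, 194, 204, 212, 212, 208, 196, 195]
top b 0 far 60..84 [232, 230, 229, 231, 228, 222, 219, 225, 213, 203, 200, 197, 179]
top b -45 far 60..84 [235, 234, 234, 233, 232, 231, 231, 230, 229, 228, 227, 226, 225]
```

arm_command(
  plan=[
    {"dp": [-1.8,-1.5,20],"spin": -0.002},
    {"dp": [0,0,35],"spin": 0},
    {"dp": [0,0,35],"spin": 0},
    {"dp": [0,0,20],"spin": 0},
    {"dp": [0,0,5],"spin": 0},
  ],
)

```text
clock: 15.2
position: [0.4687, -0.3474, 0.3056]
ee_rot: [0.822, 0.569, -0.001, -0.002]
ft_force: [0.1, 0.1, -0.5]
grip_width: 0.093
grasp_force: 58.8
```

arm_command(
  plan=[
    {"dp": [0,0,0],"spin": 0},
    {"dp": [0,0,0],"spin": 0},
    {"dp": [0,0,0],"spin": 0},
  ],
)

```text
clock: 15.5
position: [0.4699, -0.3481, 0.3097]
ee_rot: [0.822, 0.569, 0.0, 0.001]
ft_force: [-0.5, 1.0, -2.0]
grip_width: 0.091
grasp_force: 58.7
```

Run:
```python
from h import *
from fit import W,r,S,T
p,R,h,o=pose();hh=np.radians(h);z=p[2]-.2188;print(p,h,o['clock'],o['ft_force'])
q=r.x
def hw(X):
    a=(X[0]+75.5)/1000;b=X[1]/1000
    return [p[0]+a*np.cos(hh)-b*np.sin(hh),p[1]+a*np.sin(hh)+b*np.cos(hh),z+X[2]/1000]
for nm,C in(('top',T),('scene',S),('wrist',None)):
    im,Cc=cam(nm);C=C or Cc;g=cv2.cvtColor(im,6).astype(np.float32);cv2.imwrite(f'pics/{nm}5.png',im)
    def prof(pts):
        uv=np.array([proj(C,X) for X in pts],np.float32);return cv2.remap(g,uv[:,0:1],uv[:,1:2],1)[:,0].round().astype(int).tolist()
    L=range(64,42,-2)
    for a in (0,10,62): print(nm,a,'L64..44',prof([hw((a,b,70)) for b in L]))
    print(nm,'R62',prof([hw((62,-b,70)) for b in L]))
    for b in (48,0,-48):print(nm,'far60..84',b,prof([hw((a,b,70)) for a in range(60,86,2)]))
    print(nm,'dock back inner 80..102',[prof([W(q,(a,b,146)) for a in range(80,104,2)]) for b in(40,0)])
    print(nm,'dock L wall 74..50',prof([W(q,(0,b,146)) for b in range(74,50,-2)]),'R',prof([W(q,(0,-b,146)) for b in range(74,50,-2)]))
```

```text
[ 0.46987734 -0.34806869  0.30969041] -20.606396232173367 15.5 [-0.54472146  1.00817378 -1.95603207]
top 0 L64..44 [84, 77, 79, 92, 125, 194, 200, 198, 203, 186, 192]
top 10 L64..44 [85, 81, 94, 109, 142, 202, 194, 194, 194, 185, 200]
top 62 L64..44 [87, 73, 69, 78, 114, 155, 155, 115, 94, 88, 91]
top R62 [232, 232, 232, 232, 232, 233, 232, 232, 232, 233, 233]
top far60..84 48 [110, 94, 91, 88, 96, 119, 174, 155, 107, 77, 72, 78, 101]
top far60..84 0 [233, 233, 232, 232, 232, 232, 231, 228, 225, 225, 222, 220, 217]
top far60..84 -48 [233, 232, 232, 231, 229, 226, 225, 222, 218, 214, 206, 196, 178]
top dock back inner 80..102 [[114, 80, 73, 77, 90, 113, 116, 115, 111, 98, 86, 80], [175, 170, 152, 151, 164, 171, 163, 141, 139, 138, 129, 109]]
top dock L wall 74..50 [82, 108, 115, 116, 120, 112, 94, 81, 82, 90, 114, 162] R [231, 230, 231, 231, 231, 231, 231, 231, 231, 231, 232, 231]
scene 0 L64..44 [93, 92, 102, 137, 180, 196, 190, 188, 193, 196, 196]
scene 10 L64..44 [93, 93, 97, 133, 171, 165, 123, 100, 97, 97, 97]
scene 62 L64..44 [94, 96, 102, 135, 173, 168, 129, 105, 101, 101, 101]
[... 546 characters left out ...]
[44, 46, 49, 52, 54, 54, 52, 49, 45, 44, 44, 44]
wrist 0 L64..44 [77, 90, 128, 86, 90, 152, 228, 197, 231, 231, 230]
wrist 10 L64..44 [75, 66, 123, 89, 90, 152, 227, 198, 227, 226, 227]
wrist 62 L64..44 [0, 0, 0, 0, 0, 0, 0, 0, 0, 0, 0]
wrist R62 [30, 0, 0, 0, 0, 0, 0, 0, 0, 0, 0]
wrist far60..84 48 [0, 0, 0, 0, 0, 0, 0, 0, 0, 0, 0, 0, 0]
wrist far60..84 0 [0, 0, 0, 0, 0, 0, 0, 0, 0, 0, 0, 0, 0]
wrist far60..84 -48 [0, 0, 0, 0, 0, 0, 0, 0, 0, 0, 0, 0, 0]
wrist dock back inner 80..102 [[0, 0, 0, 0, 0, 0, 0, 0, 0, 0, 0, 0], [0, 0, 0, 0, 0, 0, 0, 0, 0, 0, 0, 0]]
wrist dock L wall 74..50 [49, 110, 133, 132, 136, 141, 129, 110, 121, 128, 101, 90] R [46, 47, 46, 47, 46, 46, 46, 46, 46, 47, 47, 49]
```

arm_command(
  plan=[
    {"dp": [0.8,-1.2,6],"spin": -0.002},
    {"dp": [0,0,3],"spin": 0},
    {"dp": [0,0,0],"spin": 0},
    {"dp": [0,0,0],"spin": 0},
  ],
)

```text
clock: 16.05
position: [0.4686, -0.3467, 0.299]
ee_rot: [0.822, 0.57, -0.0, -0.0]
ft_force: [0.9, -0.8, -0.6]
grip_width: 0.095
grasp_force: 58.7
```

arm_command(
  plan=[
    {"dp": [0,0,2],"spin": 0},
    {"dp": [0,0,2],"spin": 0},
    {"dp": [0,0,0],"spin": 0},
    {"dp": [0,0,0],"spin": 0},
  ],
)

```text
clock: 16.45
position: [0.4686, -0.3467, 0.2951]
ee_rot: [0.822, 0.57, -0.0, 0.0]
ft_force: [-0.5, 0.4, -0.5]
grip_width: 0.092
grasp_force: 58.7
```

arm_command(
  plan=[
    {"dp": [0,0,2],"spin": 0},
    {"dp": [0,0,0],"spin": 0},
    {"dp": [0,0,0],"spin": 0},
  ],
)

```text
clock: 16.75
position: [0.4686, -0.3467, 0.2931]
ee_rot: [0.822, 0.57, -0.0, 0.0]
ft_force: [0.5, -0.3, -2.3]
grip_width: 0.089
grasp_force: 58.7
```

No contact so far, and the underside is already below the lower rim, so the foot has entered the mouth.

arm_command(
  plan=[
    {"dp": [0,0,2],"spin": 0},
    {"dp": [0,0,0],"spin": 0},
    {"dp": [0,0,0],"spin": 0},
  ],
)

```text
clock: 17.05
position: [0.4686, -0.3467, 0.2911]
ee_rot: [0.822, 0.57, -0.0, -0.0]
ft_force: [0.4, 0.2, -2.1]
grip_width: 0.091
grasp_force: 58.7
```

arm_command(
  plan=[
    {"dp": [0,0,1],"spin": 0},
    {"dp": [0,0,0],"spin": 0},
    {"dp": [0,0,0],"spin": 0},
  ],
)

```text
clock: 17.35
position: [0.4686, -0.3467, 0.2907]
ee_rot: [0.822, 0.57, -0.0, 0.0]
ft_force: [-3.2, 2.3, 5.5]
grip_width: 0.087
grasp_force: 59.7
```

Contact came at TCP z = 0.2907, where 0.2908 was expected, so the tote is seated at stacking height. I'll release, back off and look.

arm_command(
  plan=[
    {"dp": [0,0,0],"spin": 0},
    {"dp": [0,0,0],"spin": 0},
    {"dp": [0,0,0],"spin": 0},
    {"dp": [0,0,0],"spin": 0},
  ],
  grip=-0.2,
)

```text
clock: 17.75
position: [0.4686, -0.3467, 0.29]
ee_rot: [0.822, 0.57, 0.0, 0.0]
ft_force: [0.5, -0.7, -0.3]
grip_width: 0.598
grasp_force: 0.0
```

arm_command(
  plan=[
    {"dp": [0,0,-15],"spin": 0},
    {"dp": [0,0,-35],"spin": 0},
    {"dp": [0,0,-40],"spin": 0},
    {"dp": [0,0,-40],"spin": 0},
  ],
)

```text
clock: 18.15
position: [0.4684, -0.3464, 0.4228]
ee_rot: [0.822, 0.57, 0.0, 0.0]
ft_force: [0.4, -0.4, 0.1]
grip_width: 0.597
grasp_force: 0.0
```

arm_command(
  plan=[
    {"dp": [-10,-40,-10],"spin": 0},
    {"dp": [-20,-40,0],"spin": 0},
    {"dp": [-20,-40,0],"spin": 0},
    {"dp": [0,0,0],"spin": 0},
    {"dp": [0,0,0],"spin": 0},
  ],
)

```text
clock: 18.65
position: [0.3379, -0.3516, 0.4316]
ee_rot: [0.822, 0.569, 0.0, 0.001]
ft_force: [0.5, -0.5, -0.0]
grip_width: 0.597
grasp_force: 0.0
```

Run:
```python
from h import *
a,_=cam('scene');b,_=cam('top')
for th in ['piston','tape','wrench']: print(th,[(np.round(q['position'],3).tolist(),round(q['score'],2)) for q in finder.find_in('top',th)[:1]])
A=cv2.resize(a[70:192,285:395],(400,443),interpolation=2);B=cv2.resize(b[130:236,330:430],(400,424),interpolation=2)
f=np.zeros((600,800,3),np.uint8);f[:443,:400]=A;f[:424,400:]=B;f[443:600,:]=cv2.resize(b[185:270,150:350],(800,340))[100:257]
cv2.imwrite('pics/end.png',f)
```

```text
piston [([0.482, 0.181, 0.057], 0.7)]
tape [([0.396, 0.183, 0.025], 0.87)]
wrench [([0.368, -0.067, 0.004], 0.77)]
```

View pics/end.png

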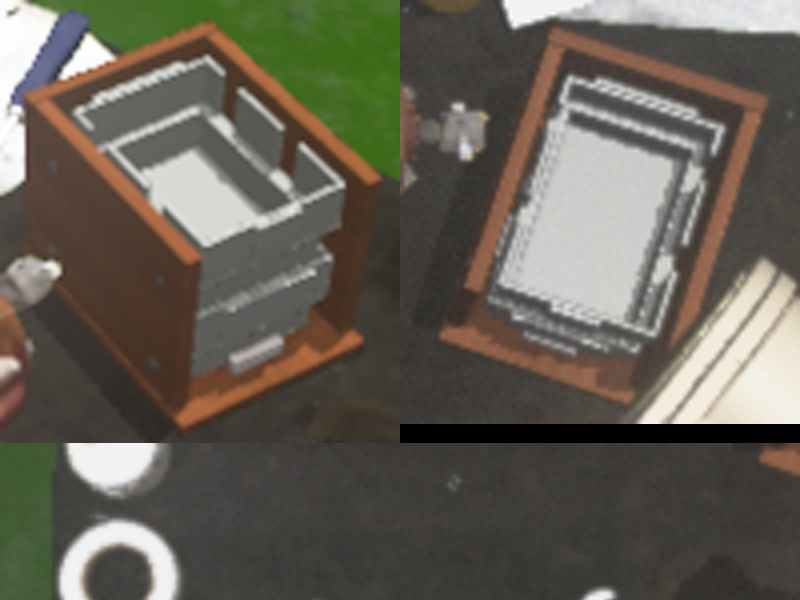

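The final picture shows the spare tote stacked level on the lower one, with the wide handle at the back. The piston, tape and wrench are where they were.

```bash
python3 -c "
from workcell import manip
print(manip.hand_in())"
```

```text
the job is handed in; nothing more can be done
None
```

The spare tote is turned end for end and stacked level on the loaded tote's rim in the dock; the loaded tote, piston, tape and wrench look unmoved in the final views, and the job was handed in at about 19 s with no verdict returned.

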